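# Seat a tube block in the deck corner and hold it

### The job

Clear the station deck first: stand the amber bottle upright, wholly on the round cork mat, and let it go. Then lift the aluminium tube block onto the white deck, slide it into the corner so that it lies flat on the deck and flush against both yellow fences, and finish while still holding it and pressing it firmly into both fences, so that I can lock it from below. Leave the orange rack, the green tip box and the white pot where they are, and do not tip the bottle over.

Things in the scene. Friction and masses are not known exactly. Their poses are not given: they have to be found in the camera images.
- deck: smooth, slippery white rectangular plate fixed to the bench, 190 mm along its x, 200 mm along its y, 12 mm thick; origin at the centre of its underside, z up. It is never moved by the robot, but its place and yaw differ from run to run. Two yellow fences stand on it in an L
- corner (a point): the inside corner of the two fences, at the deck's top face; axes as the deck's: the far fence is the plane x = 0 here and the side fence the plane y = 0; the free deck lies towards -x and +y. In the deck's frame it is at (83, -88, 12) mm. Friction eats part of a push: about 15 N towards each fence, with little weight on the deck, is a firm press
- fence_far: yellow bar 12 mm thick, 24 mm high above the deck, along the deck's whole +x edge (200 mm long); rigid and fixed to the deck; its inner face looks to the deck's -x. Origin and axes are the deck's own
- fence_side: yellow bar 12 mm thick, 24 mm high above the deck, along the deck's -y edge (178 mm long, meeting the far fence); rigid and fixed to the deck; its inner face looks to the deck's +y. Origin and axes are the deck's own
- block_fin (a point): the tube block, loose, 0.28 to 0.56 kg, on the bench: aluminium base 80 (x) by 56 (y) by 34 mm high, dark wells; on top a central blue lifting fin 64 mm along x, 14 mm thick along y, 34 to 72 mm above the underside. This point: on the fin, on the block's vertical centre line, 60 mm above the underside; z up. Grip the fin across y, fingertips above the base. Any side may meet either fence
- bottle_mid (a point): the amber bottle with a white cap, loose, 0.10 to 0.16 kg: round, 46 mm diameter, 100 mm high, standing on the deck where the block is to go; this point is on its axis, half-way up (50 mm above its underside)
- mat_top (a point): the round cork mat, 90 mm diameter, 4 mm thick, fixed to the bench; this point is the centre of its top face
- rack_mid (a point): bystander: orange rack 60 x 90 x 28 mm with dark holes, loose; its centre, half-way up
- tipbox_mid (a point): bystander: green box with white lid, 75 x 85 x 48 mm, loose; its centre, half-way up
- whitepot_mid (a point): bystander: white round pot with blue cap, 50 mm diameter, 60 mm high, loose; its centre, half-way up

How it is judged:
On the way:
1. the bottle stands upright on the cork mat, released (horizontal distance between bottle_mid and mat_top below 0.023 m and z of bottle_mid in the frame of mat_top below 0.0545 m and angle between bottle_mid's own z axis and vertical below 0.1 rad and contact force between the fingers and bottle below 0.05 N and linear speed of bottle below 0.03 m/s), for 0.2 s.
At the end, for the whole second after the job is handed in: The block lies flat on the deck (within 3 mm and 0.05 rad), square to the fences within 0.04 rad, pressing on each fence with more than 2 N, with the fingers still holding it (more than 2 N) and at rest; the bottle stands upright, released and at rest, its axis within 23 mm of the mat's centre (all of step 1 and contact force between block and fence_far above 2 N and contact force between block and fence_side above 2 N and (angle between the x axis of block_fin and the x axis of corner, either way round below 0.04 rad or angle between the x axis of block_fin and the y axis of corner, either way round below 0.04 rad) and angle between block_fin's own z axis and vertical below 0.05 rad and z of block_fin in the frame of corner between 0.055 and 0.063 m and x of block_fin in the frame of corner between -0.044 and -0.02 m and y of block_fin in the frame of corner between 0.02 and 0.044 m and contact force between the fingers and block above 2 N and linear speed of block below 0.02 m/s); the arm keeps its last pose, push and grip.
It fails at once if the bottle is tipped over (angle between bottle_mid's own z axis and vertical above 0.6 rad).
It fails at once if a bystander is moved more than 20 mm (distance of any of rack_mid, tipbox_mid, whitepot_mid from where it was at the start of the episode above 0.02 m).
It also fails if it takes over 72 s, if anything falls off the work surface, if the arm or the gripper's body presses on something with over 40 N, if the wrist force passes 120 N, or if a joint passes its speed limit or range.

### The arm

A 7-joint arm with a two-finger parallel gripper is mounted at the origin on the work surface. World frame = base frame: x ahead of the robot, y to its left, z up, the work surface at z = 0. Lengths are in m, angles in rad, forces in N, time in s.
With the tool pointing down it reaches from about 0.4 to 0.875 m from the base axis. Payload 19.3 kg.
Tool frame: the origin (TCP) lies midway between the tips of the shut fingers; the grasp point (between the pads) lies 19 mm behind it; z points along the fingers, x is the direction in which the jaws open and shut, and the axes are right-handed (so a half turn about z gives the same grasp; the last joint's range is limited). The gripper opens to 85 mm and grips with 20 to 120 N. Pads are 22 mm wide; open, the fingers measure 114 mm over their backs; the gripper's body (76 mm by 85 mm) begins 54 mm behind the grasp point. The pads swing forward as they close: fully open they stand 13 mm farther back than shut.
Start: joints at [1.268, 0.521, -0.036, 1.599, 0.021, 1.021, -0.113], TCP at [0.144, -0.608, 0.231] pointing down, gripper open.
Joint ranges: [-2.91, 2.91], [-0.3, 2.13], [-1.5, 1.42], [0.17, 2.43], [-1.26, 4.41], [0.16, 1.93], [-2.52, 2.52]. Speed limits (rad/s): [1.89, 1.89, 2.39, 2.39, 3.01, 3.01, 3.01].

### API

Orientations are given as a unit quaternion [w, x, y, z].
In Python, from rig import arm gives the robot as it stands.
- The arm moves only by the shell command python3 -m pendant 'ROWS' [FORCE]. ROWS is JSON, a list of rows, each a list of 3 entries, a list of its own where there are three numbers: the turn, a rotation vector about the tool's x, y, z in rad, then the shift along the tool's x, y, z in m, then the opening, from 0 (shut) to 1 (fully open). In form: [[[rx, ry, rz], [dx, dy, dz], claw], ...]. A call has 1 to 20 rows; each row is the pose to reach, as a shift and turn from the pose measured when the call began, along the tool's axes at that moment; what a row does not reach only later rows make up. A row lasts 1/10 s, in which the tool goes at most 50 mm and 8.59 degrees, less where a joint would pass 70% of its speed; a pose out of reach is approached as far as the arm can. A call with a gripper value outside its range is refused whole. The fingers move at their own pace and stop on an object; FORCE is the grip in N (left out, the last holds). Time passes only in rows, so rows that repeat a pose let the fingers close. It gives the time, the measured TCP pose, the force and the opening at its end, in the units of the state.
- arm.observe(): the state, without advancing time (a new reading comes with each control period).
- arm.grab_frame(name): name is "scene" or "top" or "wrist"; returns (picture, depth): 400x640x3 uint8, blue, green, red; 400x640 float32, m along the optical axis (not along the pixel's ray), 0 where there is no reading.
- arm.camera_params(name): a dict with "camera_matrix" (3x3 intrinsics, pixels), "dist_coeffs" ([k1, k2, p1, p2, k3] as OpenCV has them; the pictures are not rectified), "rvec" (rotation vector, rad) and "tvec" (3), from world to camera coordinates, as OpenCV has them. Camera axes: x right, y down, z forward; pixel columns grow to the right and rows downward; lengths in m; the calibration is good to about 2 mm. A picture is of the moment at which its call begins: read the wrist's pose just before it. camera_params takes no time and is no camera call; for the wrist camera it gives the pose at the moment of the call.
- arm.finish_job(): hands the job in, once; it reports no verdict.
The state is a dict: "time": time; "joints": joint angles; "dq": joint speeds; "tau": joint torques, N m; "eef_pos": TCP position; "ee_rot": TCP orientation; "force": force on the tool from outside, world axes, zero at the start; "torque": the same for the moment, N m; "finger_gap": opening from 0.0 (shut) to 1.0 (fully open).
Only numpy, scipy, OpenCV 4.12 (cv2) and the standard library are available. Lean on these libraries where they do the work, as an engineer would, in place of code of your own. Each camera call takes 0.05 s, during which the arm holds its last target. There are 200 camera calls.

## Working session

There is one attempt and no reset: what is moved stays moved. The work goes in short steps, Python scripts to look and compute and a shell command to move; the robot and the scene stay as the last step left them, time stands still between calls to the robot, and variables do not carry over. Pictures are saved under pics/ and viewed, about 8 in all and at most 12, crops included, and the job is handed in when it is done.

```bash
ls; mkdir -p pics; cat > h.py <<'E'
import numpy as np, cv2
from rig import arm
from scipy.spatial.transform import Rotation as R
def cam(n):
    p=arm.camera_params(n); K=np.array(p["camera_matrix"]);D=np.array(p["dist_coeffs"]);Rm=cv2.Rodrigues(np.array(p["rvec"],float))[0];t=np.array(p["tvec"],float).ravel()
    return K,D,Rm,t
def ray(c,uv,z):
    K,D,Rm,t=c
    q=cv2.undistortPoints(np.array(uv,float).reshape(-1,1,2),K,D).reshape(-1,2)
    d=np.c_[q,np.ones(len(q))]@Rm; o=-Rm.T@t
    return o+d*((z-o[2])/d[:,2])[:,None]
def tool():
    s=arm.observe(); q=s["ee_rot"]; r=R.from_quat([q[1],q[2],q[3],q[0]]).as_matrix()
    return np.array(s["eef_pos"]),r,s
def shift(target):  # world TCP target -> tool shift
    p,r,s=tool(); return r.T@(np.array(target)-p)
E
python3 - <<'E'
from h import *
p,r,s=tool();print(s["time"],p,r.round(3),s["force"],s["finger_gap"])
for n in("scene","top"):
    i,d=arm.grab_frame(n);cv2.imwrite(f"pics/{n}0.png",i);np.save(f"pics/{n}0d.npy",d);c=cam(n);print(n,-c[2].T@c[3],c[0][0,0])
E
```

```text
pics
0.0 [ 0.14410947 -0.60782281  0.23074242] [[ 0.231 -0.973 -0.   ]
 [-0.973 -0.231  0.001]
 [-0.001  0.    -1.   ]] [ 0.08427108 -0.08432539 -0.87034849] 0.9999390532495265
scene [1.03502701 0.4165896  0.7937169 ] 409.42422112934173
top [0.48030111 0.01694212 1.17175931] 434.8432287360478
```

View pics/top0.png

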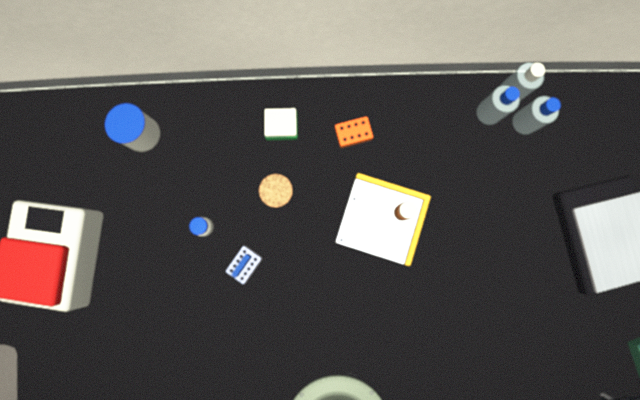

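View pics/scene0.png

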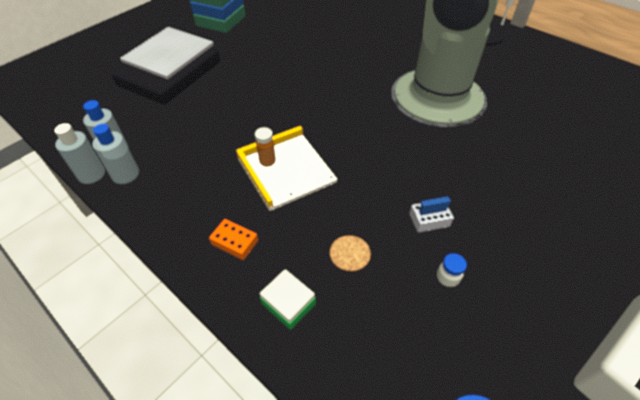

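```bash
cat > m.py <<'E'
from h import *
def mask(i,lo,hi):
    return cv2.morphologyEx(cv2.inRange(cv2.cvtColor(i,cv2.COLOR_BGR2HSV),lo,hi),cv2.MORPH_OPEN,np.ones((2,2)))
def blobs(m,a=40):
    n,l,st,ce=cv2.connectedComponentsWithStats(m)
    return [(ce[k].round(1),st[k]) for k in range(1,n) if st[k,4]>a]
E
python3 - <<'E'
from m import *
c=cam("top");i=cv2.imread("pics/top0.png")
f=lambda uv,z:print(uv,z,ray(c,uv,z).round(4).tolist())
f([[340,400],[320,200],[420,200],[320,100]],0)
m=mask(i,(20,120,120),(32,255,255))
print("yellow",blobs(m))
pts=np.argwhere(m)[:,::-1]; q=ray(c,pts,0.036)[:,:2]; print(cv2.minAreaRect(q.astype(np.float32)))
# deck = white+yellow hull
w=mask(i,(0,0,150),(180,60,255))
for ce,st in blobs(w,100): print("white",ce,st)
for ce,st in blobs(mask(i,(100,120,60),(125,255,255))): print("blue",ce,st)
for nm,lo,hi,z in(("orange",(4,200,150),(13,255,255),.028),("cork",(8,60,100),(20,190,255),.004)):
    for ce,st in blobs(mask(i,lo,hi)): print(nm,ce,st,ray(c,[ce],z).round(4))
f([[358,174],[430,193],[410,266],[337,242]],0.02)
f([[276,190]],.004);f([[403,211]],.112);f([[243,264]],.072);f([[200,226]],.06);f([[281,123]],.048);f([[354,131]],.028)
cv2.imwrite("pics/crop.png",cv2.resize(i[150:290,180:450],None,fx=2.9,fy=2.9,interpolation=cv2.INTER_CUBIC))
E
```

```text
[[340, 400], [320, 200], [420, 200], [320, 100]] 0 [[0.0701, -0.0112, 0.0], [0.5978, 0.0261, 0.0], [0.5898, -0.245, 0.0], [0.8777, 0.0181, 0.0]]
yellow [(array([405.6, 209.5]), array([357, 174,  75,  93, 896], dtype=int32))]
((0.5374965667724609, -0.1407368779182434), (0.20591527223587036, 0.1956983357667923), 70.69808197021484)
white [308.6  35.6] [    0     0   640    90 45694]
white [618.7  70.9] [598  70  42   3 119]
white [149.5  83.4] [  0  76 297  17 762]
white [504.1 101.4] [493  86  28  28 349]
white [543.2 111.8] [533  97  27  27 346]
white [280.9 122.8] [265 109  33  29 934]
white [379.7 222.1] [ 337  180   87   86 4839]
white [612.  241.5] [ 575  194   65  100 4847]
white [ 52.6 243.6] [   0  202   87  111 2917]
white [245.1 265.4] [227 247  35  38 522]
white [338.1 389.7] [ 296  377   85   23 1258]
blue [510.9  95.7] [502  87  19  18 229]
blue [551.9 106.5] [542  98  21  18 254]
blue [124.9 123.5] [ 105  103   41   42 1316]
blue [198.2 226.4] [190 218  18  18 265]
blue [241.7 266.2] [234 256  17  22 131]
cork [354.8 131.2] [335 117  40  29 751] [[ 0.7846 -0.075   0.004 ]]
cork [275.4 190.4] [259 174  35  35 453] [[0.6271 0.1462 0.004 ]]
cork [399.5 214.7] [396 207  11  14  72] [[ 0.5513 -0.1866  0.004 ]]
[[358, 174], [430, 193], [410, 266], [337, 242]] 0.02 [[0.6628, -0.0778, 0.02], [0.6059, -0.2683, 0.02], [0.4147, -0.2053, 0.02], [0.4833, -0.0156, 0.02]]
[[276, 190]] 0.004 [[0.6282, 0.1445, 0.004]]
[[403, 211]] 0.112 [[0.5536, -0.1768, 0.112]]
[[243, 264]] 0.072 [[0.4345, 0.2238, 0.072]]
[[200, 226]] 0.06 [[0.5336, 0.3364, 0.06]]
[[281, 123]] 0.048 [[0.8016, 0.1235, 0.048]]
[[354, 131]] 0.028 [[0.7789, -0.0709, 0.028]]
```

View pics/crop.png

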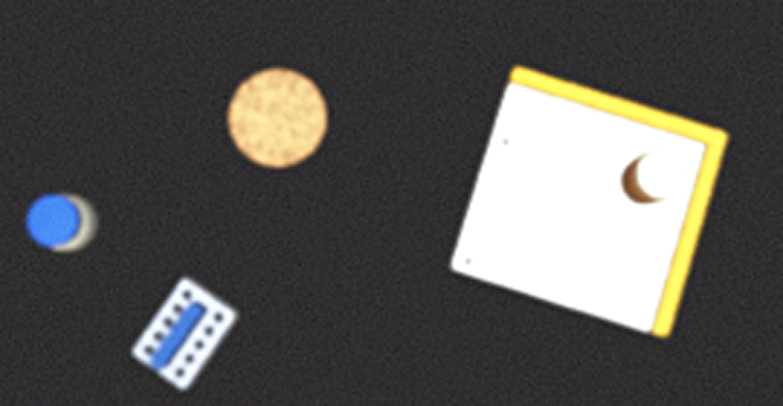

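```bash
python3 - <<'E'
from m import *
c=cam("wrist");p,r,s=tool();o=-c[2].T@c[3];print("cam in tool",r.T@(o-p),"axes in tool",(c[2]@r).round(3),c[0])
print(shift([0.50,-0.15,0.30]))
E
```

```text
cam in tool [ 0.00054858 -0.06655842 -0.14269381] axes in tool [[ 1.    -0.     0.001]
 [ 0.001  0.965 -0.261]
 [-0.001  0.261  0.965]] [[293.10503129   0.         320.29513242]
 [  0.         293.10503129 199.73732668]
 [  0.           0.           1.        ]]
[-0.3634876  -0.45194781 -0.06887276]
```

```bash
P='[[0,0,0],[-0.325,-0.4975,0.03],1]'; python3 -m pendant '[[[0,0,0],[-0.325,-0.497,0.03],1],[[0,0,0],[-0.325,-0.497,0.03],1],[[0,0,0],[-0.325,-0.497,0.03],1],[[0,0,0],[-0.325,-0.497,0.03],1],[[0,0,0],[-0.325,-0.497,0.03],1],[[0,0,0],[-0.325,-0.497,0.03],1],[[0,0,0],[-0.325,-0.497,0.03],1],[[0,0,0],[-0.325,-0.497,0.03],1],[[0,0,0],[-0.325,-0.497,0.03],1],[[0,0,0],[-0.325,-0.497,0.03],1],[[0,0,0],[-0.325,-0.497,0.03],1],[[0,0,0],[-0.325,-0.497,0.03],1],[[0,0,0],[-0.325,-0.497,0.03],1],[[0,0,0],[-0.325,-0.497,0.03],1],[[0,0,0],[-0.325,-0.497,0.03],1],[[0,0,0],[-0.325,-0.497,0.03],1]]'
python3 - <<'E'
from m import *
np.savez("pics/w1c.npz",*cam("wrist"));i,d=arm.grab_frame("wrist");cv2.imwrite("pics/w1.png",i);np.save("pics/w1d.npy",d)
print(tool())
E
```

```text
time: 1.7
eef_pos: [0.5521, -0.1781, 0.2012]
ee_rot: [-0.0, 0.784, -0.621, -0.0]
force: [-0.0, -0.7, 0.1]
finger_gap: 0.998
(array([ 0.55215958, -0.17798811,  0.20121297]), array([[ 2.29085064e-01, -9.73406355e-01, -3.19159085e-04],
       [-9.73406168e-01, -2.29085226e-01,  6.25906124e-04],
       [-6.82375630e-04,  1.67285677e-04, -9.99999753e-01]]), {'time': 1.75, 'joints': array([ 0.33278919,  0.4877959 , -0.171242  ,  1.74619714,  0.10011712,
        0.91652839, -1.21955482]), 'dq': array([-5.54423094e-05, -1.94051622e-03, -3.24794824e-03, -2.24125246e-03,
        6.78665087e-04, -9.58738901e-04, -1.55145521e-03]), 'tau': array([-4.38274043e-01, -8.64340782e+01, -9.38106067e-01, -3.42311239e+01,
        8.64464877e-03,  2.75676190e-03,  9.55224212e-03]), 'eef_pos': array([ 0.55215958, -0.17798811,  0.20121297]), 'ee_rot': array([-1.46257268e-04,  7.83927618e-01, -6.20852129e-01, -3.19396425e-04]), 'force': array([-0.53787886,  0.98456791, -0.61776369]), 'torque': array([-0.01231991, -0.0062535 ,  0.00018169]), 'finger_gap': 1.0012636788052276})
```

View pics/w1.png

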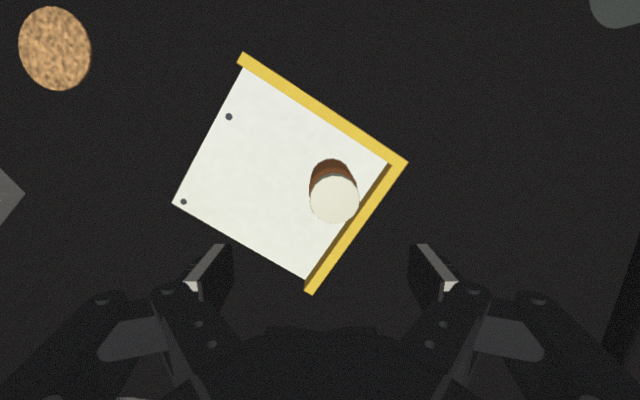

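```bash
cat >> m.py <<'E'
def cloud(c,d):
    K,D,Rm,t=c; h,w=d.shape; uv=np.stack(np.meshgrid(np.arange(w),np.arange(h)),-1).reshape(-1,1,2).astype(float)
    q=cv2.undistortPoints(uv,K,D).reshape(-1,2); z=d.reshape(-1,1).astype(float)
    return ((np.c_[q,np.ones(len(q))]*z-t)@Rm).reshape(h,w,3)
E
python3 - <<'E'
from m import *
f=np.load("pics/w1c.npz");c=[f[k] for k in f.files];i=cv2.imread("pics/w1.png");d=np.load("pics/w1d.npy");X=cloud(c,d)
v=np.zeros(d.shape,bool);v[130:240,280:380]=1
cap=v&(X[...,2]>.105)&(X[...,2]<.118)&(d>0)
print("cap depth",X[cap].mean(0),cap.sum(),np.ptp(X[cap],axis=0))
ct=max(cv2.findContours(cap.astype(np.uint8),0,1)[0],key=cv2.contourArea).reshape(-1,2)
q=ray(c,ct,.112)[:,:2].astype(np.float32);print("cap rays",cv2.fitEllipse(q),cv2.minEnclosingCircle(q))
y=mask(i,(18,90,90),(35,255,255))
print(blobs(y))
ct=max(cv2.findContours(y,0,1)[0],key=cv2.contourArea)
print("fence depth z",np.median(X[(y>0)&(d>0)],axis=0))
ap=cv2.approxPolyDP(ct,6,True).reshape(-1,2);print(ap.tolist());print(ray(c,ap,.036).round(4).tolist())
k=mask(i,(5,60,80),(25,200,255));k[:,120:]=0
ct=max(cv2.findContours(k,0,1)[0],key=cv2.contourArea).reshape(-1,2);print("mat",cv2.fitEllipse(ray(c,ct,.004)[:,:2].astype(np.float32)))
# top camera cross-check
c=cam("top");i=cv2.imread("pics/top0.png");X=cloud(c,np.load("pics/top0d.npy"))
k=mask(i,(8,60,100),(20,190,255));k[:,:250]=0;k[:,300:]=0
ct=max(cv2.findContours(k,0,1)[0],key=cv2.contourArea).reshape(-1,2);print("mat top",cv2.fitEllipse(ray(c,ct,.004)[:,:2].astype(np.float32)))
b=mask(i,(100,120,60),(125,255,255));b[:,:225]=0;b[:,262:]=0;b[:250]=0
print("fin",cv2.minAreaRect(ray(c,np.argwhere(b)[:,::-1],.072)[:,:2].astype(np.float32)))
E
```

```text
cap depth [ 0.55945082 -0.1884353   0.11190265] 1940 [0.04115484 0.04167189 0.00930062]
cap rays ((0.5591676235198975, -0.18849551677703857), (0.04034418985247612, 0.041332442313432693), 113.55170440673828) ((0.5591750144958496, -0.18838387727737427), 0.021187590435147285)
[(array([336.7, 167.7]), array([ 238,   52,  172,  245, 4938], dtype=int32))]
fence depth z [ 0.5929913  -0.20958696  0.03588584]
[[243, 52], [239, 65], [389, 163], [306, 281], [313, 296], [409, 162]]
[[0.6633, -0.0747, 0.036], [0.6507, -0.073, 0.036], [0.5915, -0.2435, 0.036], [0.4349, -0.1884, 0.036], [0.417, -0.201, 0.036], [0.5974, -0.2638, 0.036]]
mat ((0.6281912922859192, 0.14607299864292145), (0.08936572074890137, 0.0899377092719078), 2.9560201168060303)
mat top ((0.625101625919342, 0.14392508566379547), (0.09228596091270447, 0.09254822880029678), 131.93301391601562)
fin ((0.4285478889942169, 0.22786177694797516), (0.013911772519350052, 0.06437583267688751), 53.652713775634766)
```

```bash
python3 -m pendant '[[[0,0,0],[0.012,-0.0045,0.03],1],[[0,0,0],[0.012,-0.0045,0.07],1],[[0,0,0],[0.012,-0.0045,0.115],1],[[0,0,0],[0.012,-0.0045,0.152],1],[[0,0,0],[0.012,-0.0045,0.152],1],[[0,0,0],[0.012,-0.0045,0.152],0.3],[[0,0,0],[0.012,-0.0045,0.152],0],[[0,0,0],[0.012,-0.0045,0.152],0],[[0,0,0],[0.012,-0.0045,0.152],0],[[0,0,0],[0.012,-0.0045,0.152],0],[[0,0,0],[0.012,-0.0045,0.152],0],[[0,0,0],[0.012,-0.0045,0.152],0]]' 30
python3 -c "
from h import *
p,r,s=tool();print(p,s['finger_gap'],s['force']);print(shift([.627,.1455,.16]),shift([.627,.1455,.042]))"
```

```text
time: 2.95
eef_pos: [0.5604, -0.1891, 0.0515]
ee_rot: [-0.001, 0.784, -0.621, 0.001]
force: [-2.0, 0.7, 12.5]
finger_gap: 0.53
[ 0.56039561 -0.18907214  0.05148632] 0.5301783281814272 [-1.96369889  0.6720966  12.5368128 ]
[-0.31035037 -0.14165188 -0.10847708] [-0.31047629 -0.14134515  0.00952246]
```

```bash
python3 -m pendant '[[[0,0,0],[0,0,-0.04],0],[[0,0,0],[0,0,-0.08],0],[[0,0,0],[-0.03,-0.014,-0.09],0],[[0,0,0],[-0.075,-0.034,-0.09],0],[[0,0,0],[-0.12,-0.055,-0.09],0],[[0,0,0],[-0.165,-0.075,-0.09],0],[[0,0,0],[-0.21,-0.096,-0.09],0],[[0,0,0],[-0.25,-0.114,-0.09],0],[[0,0,0],[-0.285,-0.130,-0.09],0],[[0,0,0],[-0.31,-0.1415,-0.09],0],[[0,0,0],[-0.31,-0.1415,-0.09],0],[[0,0,0],[-0.31,-0.1415,-0.06],0],[[0,0,0],[-0.31,-0.1415,-0.03],0],[[0,0,0],[-0.31,-0.1415,-0.01],0],[[0,0,0],[-0.31,-0.1415,0],0],[[0,0,0],[-0.31,-0.1415,0],0]]'
python3 -c "
from h import *
p,r,s=tool();print(p,s['finger_gap'],s['force'],s['time']);print(shift([.627,.1455,.0435]))
i,d=arm.grab_frame('scene');cv2.imwrite('pics/s1.png',cv2.resize(i[130:320,200:500],None,fx=2.5,fy=2.5))"
```

```text
time: 4.55
eef_pos: [0.627, 0.1446, 0.0513]
ee_rot: [-0.0, 0.784, -0.621, 0.001]
force: [-0.4, -0.3, -0.6]
finger_gap: 0.528
[0.62695579 0.14457578 0.05134521] 0.5276796078682946 [-0.43951161 -0.3061945  -0.55330045] 4.55
[-0.00089951 -0.00024045  0.00784452]
```

View pics/s1.png

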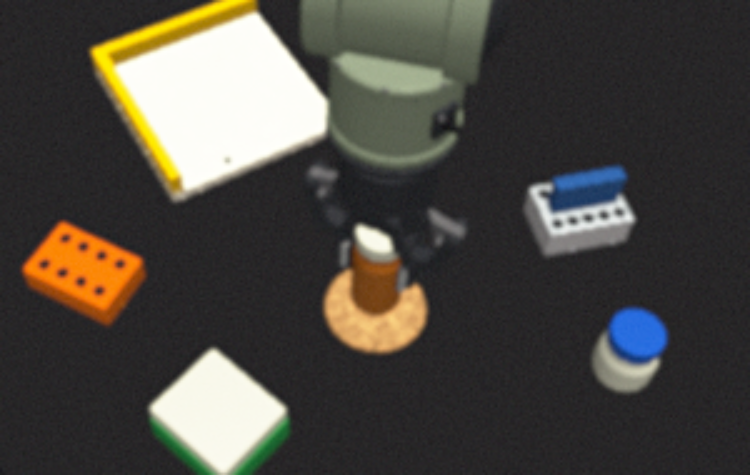

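```bash
python3 -m pendant '[[[0,0,0],[-0.001,0,0.004],0],[[0,0,0],[-0.001,0,0.008],0],[[0,0,0],[-0.001,0,0.008],0],[[0,0,0],[-0.001,0,0.008],0]]'; python3 -m pendant '[[[0,0,0],[0,0,0],0.65],[[0,0,0],[0,0,0],0.8],[[0,0,0],[0,0,0],1],[[0,0,0],[0,0,0],1],[[0,0,0],[0,0,0],1],[[0,0,0],[0,0,-0.02],1],[[0,0,0],[0,0,-0.05],1],[[0,0,0],[0,0,-0.1],1],[[0,0,0],[0,0,-0.15],1],[[0,0,0],[0,0,-0.15],1],[[0,0,0],[0,0,-0.15],1]]'
python3 - <<'E'
from m import *
c=cam("wrist");p,r,s=tool();i,d=arm.grab_frame("wrist");cv2.imwrite("pics/w2.png",i);X=cloud(c,d)
cap=(X[...,2]>.095)&(X[...,2]<.112)&(d>0)&(np.hypot(X[...,0]-.627,X[...,1]-.1455)<.04)
print("cap",X[cap].mean(0),cap.sum())
k=mask(i,(5,60,80),(25,200,255)); print(blobs(k))
pt=X[(k>0)&(abs(X[...,2]-.004)<.004)]; print("mat pts",pt.shape,pt.min(0),pt.max(0))
b=mask(i,(100,120,40),(125,255,255))
for ce,st in blobs(b):print("blue",ce,st, np.median(X[int(ce[1]),int(ce[0])],axis=0), X[int(ce[1]),int(ce[0])])
# block: refine by scene too
print(p, shift([.43,.226,.2]),r.round(3).tolist(),s["joints"].round(3))
E
```

```text
time: 5.0
eef_pos: [0.6274, 0.1458, 0.0446]
ee_rot: [-0.001, 0.784, -0.621, 0.001]
force: [0.4, 0.6, -1.6]
finger_gap: 0.531
time: 6.1
eef_pos: [0.6273, 0.1459, 0.1958]
ee_rot: [-0.002, 0.784, -0.621, 0.002]
force: [-0.6, -0.1, -0.8]
finger_gap: 0.998
cap [0.62703944 0.14533209 0.10383856] 1898
[(array([546.3,  91.8]), array([ 497,   60,  102,   64, 5151], dtype=int32)), (array([319. , 169.5]), array([ 281,  140,   78,   69, 3302], dtype=int32)), (array([579.8, 267.9]), array([ 505,  196,  128,  136, 3231], dtype=int32))]
mat pts (2853, 3) [ 5.02763110e-01 -3.14002035e-01  3.10046717e-06] [0.83033192 0.19182067 0.00799891]
blue [119.9 231.4] [  96  211   49   43 1606] 0.3401902276316525 [0.5386992  0.34019023 0.05982402]
blue [229.1 314.7] [222 307  14  17 131] 0.21447400898361688 [0.46000493 0.21447401 0.04995217]
[0.62727102 0.14592626 0.19582084] [-0.12301026  0.17308763 -0.00631429] [[0.228, -0.974, 0.006], [-0.974, -0.228, 0.0], [0.001, -0.006, -1.0]] [-0.209  0.589 -0.171  1.58   0.116  0.977 -1.757]
```

View pics/w2.png

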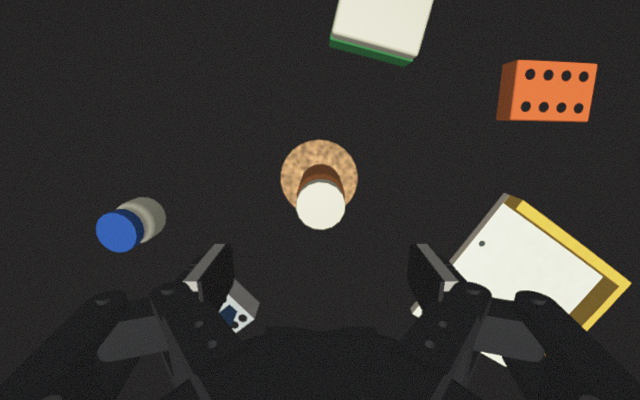

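```bash
python3 -m pendant '[[[0,0,-0.15],[-0.03,0.04,0],1],[[0,0,-0.3],[-0.06,0.08,0],1],[[0,0,-0.45],[-0.09,0.12,0],1],[[0,0,-0.6],[-0.12,0.16,0],1],[[0,0,-0.75],[-0.123,0.173,0],1],[[0,0,-0.9],[-0.123,0.173,0],1],[[0,0,-1.05],[-0.123,0.173,0],1],[[0,0,-1.2],[-0.123,0.173,0],1],[[0,0,-1.35],[-0.123,0.173,0],1],[[0,0,-1.5],[-0.123,0.173,0],1],[[0,0,-1.65],[-0.123,0.173,0],1],[[0,0,-1.8],[-0.123,0.173,0],1],[[0,0,-1.95],[-0.123,0.173,0],1],[[0,0,-2.1],[-0.123,0.173,0],1],[[0,0,-2.25],[-0.123,0.173,0],1],[[0,0,-2.28],[-0.123,0.173,0],1],[[0,0,-2.28],[-0.123,0.173,0],1],[[0,0,-2.28],[-0.123,0.173,0],1],[[0,0,-2.28],[-0.123,0.173,0],1]]'
cat > blk.py <<'E'
from m import *
c=cam("wrist");p,r,s=tool();i,d=arm.grab_frame("wrist");cv2.imwrite("pics/w3.png",i);X=cloud(c,d)
b=mask(i,(100,120,40),(125,255,255))>0
t=b&(abs(X[...,2]-.072)<.006)&(np.hypot(X[...,0]-.43,X[...,1]-.226)<.08)
(cx,cy),wh,a=cv2.minAreaRect(X[t][:,:2].astype(np.float32));print("fin",cx,cy,wh,a,t.sum(),X[t][:,2].mean())
ct=max(cv2.findContours(t.astype(np.uint8),0,1)[0],key=cv2.contourArea).reshape(-1,2)
print("rays",cv2.minAreaRect(ray(c,ct,.072)[:,:2].astype(np.float32)))
print("p",p,"tool x deg",np.degrees(np.arctan2(r[1,0],r[0,0])),r[:,2].round(4),s["joints"].round(3),s["force"])
print("shift to TCP z=.041",r.T@(np.array([cx,cy,.041])-p))
E
python3 blk.py
```

```text
time: 8.05
eef_pos: [0.43, 0.226, 0.1936]
ee_rot: [0.001, 0.892, 0.452, 0.001]
force: [0.1, -0.0, -0.7]
finger_gap: 1.001
fin 0.4077412784099579 0.25203609466552734 (0.009924759157001972, 0.001685839262790978) 53.67333984375 29 0.07107523306384564
rays ((0.4076617360115051, 0.25208473205566406), (0.009904194623231888, 0.0017970018088817596), 53.743804931640625)
p [0.43002338 0.22604205 0.193562  ] tool x deg 53.71793622645745 [ 3.2e-03 -6.0e-04 -1.0e+00] [-0.016  0.439 -0.764  1.971  0.395  0.881 -0.051] [ 0.07861832 -0.03899343 -0.69924329]
shift to TCP z=.041 [ 0.00754781 -0.03379152  0.15247462]
```

View pics/w3.png

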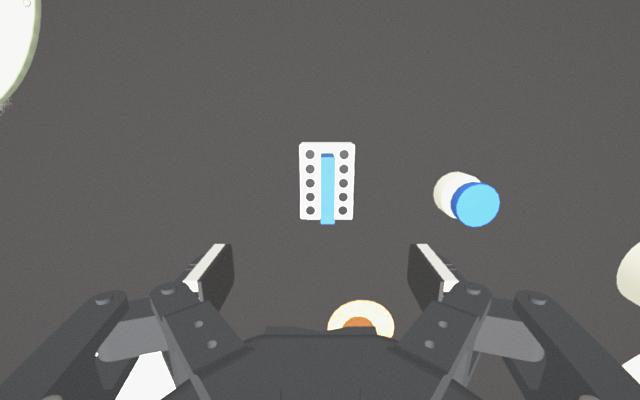

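```bash
sed -i 's/(100,120,40)/(90,60,40)/' blk.py; python3 blk.py
```

```text
fin 0.43251392245292664 0.23313076794147491 (0.013375576585531235, 0.06406404078006744) 53.115577697753906 909 0.07196851009715258
rays ((0.4323018789291382, 0.2332608699798584), (0.013369446620345116, 0.06388072669506073), 53.150787353515625)
p [0.43004004 0.22605406 0.19363108] tool x deg 53.750092327661136 [ 3.4e-03 -6.0e-04 -1.0e+00] [-0.016  0.439 -0.764  1.971  0.395  0.881 -0.05 ] [ 0.21471553  0.60254855 -0.83861636]
shift to TCP z=.041 [ 0.0069367  -0.00265412  0.15263448]
```

```bash
python3 -m pendant '[[[0,0,0.008],[0.007,-0.0027,0.03],1],[[0,0,0.008],[0.007,-0.0027,0.07],1],[[0,0,0.008],[0.007,-0.0027,0.11],1],[[0,0,0.008],[0.007,-0.0027,0.14],1],[[0,0,0.008],[0.007,-0.0027,0.152],1],[[0,0,0.008],[0.007,-0.0027,0.152],1],[[0,0,0.008],[0.007,-0.0027,0.152],0.5],[[0,0,0.008],[0.007,-0.0027,0.152],0.2],[[0,0,0.008],[0.007,-0.0027,0.152],0],[[0,0,0.008],[0.007,-0.0027,0.152],0],[[0,0,0.008],[0.007,-0.0027,0.152],0],[[0,0,0.008],[0.007,-0.0027,0.152],0],[[0,0,0.008],[0.007,-0.0027,0.152],0],[[0,0,0.008],[0.007,-0.0027,0.152],0]]' 80
python3 -c "
from h import *
p,r,s=tool();print(p,r.round(4).tolist(),s['finger_gap'],s['force'],s['torque'],s['time'])"
```

```text
time: 9.55
eef_pos: [0.4328, 0.2332, 0.0421]
ee_rot: [0.001, 0.894, 0.449, 0.002]
force: [-1.1, -2.0, 7.9]
finger_gap: 0.152
[0.43280755 0.23319688 0.04209448] [[0.5977, 0.8017, 0.0041], [0.8017, -0.5977, -0.0006], [0.002, 0.0036, -1.0]] 0.15171212873100529 [-1.067133   -2.01203606  7.88341385] [-0.2558566   0.11263954 -0.03762091] 9.55
```

```bash
python3 -m pendant '[[[0,0,0],[0,0,-0.03],0],[[0,0,0],[0,0,-0.07],0],[[0,0,0],[-0.01,0.013,-0.1],0],[[0,0,-0.05],[-0.035,0.045,-0.1],0],[[0,0,-0.1],[-0.06,0.077,-0.1],0],[[0,0,-0.15],[-0.085,0.11,-0.1],0],[[0,0,-0.2],[-0.11,0.142,-0.1],0],[[0,0,-0.25],[-0.135,0.174,-0.1],0],[[0,0,-0.305],[-0.16,0.206,-0.1],0],[[0,0,-0.305],[-0.185,0.238,-0.1],0],[[0,0,-0.305],[-0.21,0.27,-0.1],0],[[0,0,-0.305],[-0.235,0.303,-0.1],0],[[0,0,-0.305],[-0.252,0.325,-0.1],0],[[0,0,-0.305],[-0.261,0.336,-0.1],0],[[0,0,-0.305],[-0.261,0.336,-0.1],0],[[0,0,-0.305],[-0.261,0.336,-0.1],0]]'
cat > dk.py <<'E'
from m import *
import sys
c=cam("wrist");p,r,s=tool();i,d=arm.grab_frame("wrist");cv2.imwrite(f"pics/{sys.argv[1]}.png",i);X=cloud(c,d)
print("p",p,"tool x deg",np.degrees(np.arctan2(r[1,0],r[0,0])),r.round(4).tolist(),s["force"].round(1),s["torque"].round(2),s["finger_gap"],s["joints"].round(2))
ex=np.array([.9444,-.3289]);ey=np.array([.3289,.9444]);C=np.array([.590,-.2486])
print("corner coords of TCP",(p[:2]-C)@ex,(p[:2]-C)@ey)
E
python3 dk.py w4
```

```text
time: 11.15
eef_pos: [0.5454, -0.1759, 0.1426]
ee_rot: [0.001, 0.815, 0.579, 0.001]
force: [0.1, 0.5, -5.0]
finger_gap: 0.148
p [ 0.54544712 -0.17587955  0.14256785] tool x deg 70.80873842510375 [[0.3287, 0.9444, 0.0035], [0.9444, -0.3287, 0.0001], [0.0013, 0.0032, -1.0]] [ 0.1  0.5 -5. ] [ 0.08 -0.01 -0.01] 0.14829021788664298 [ 0.72  0.65 -0.74  1.8   0.54  0.91  0.98]
corner coords of TCP -0.06599349397383823 0.054023750173736194
```

View pics/w4.png

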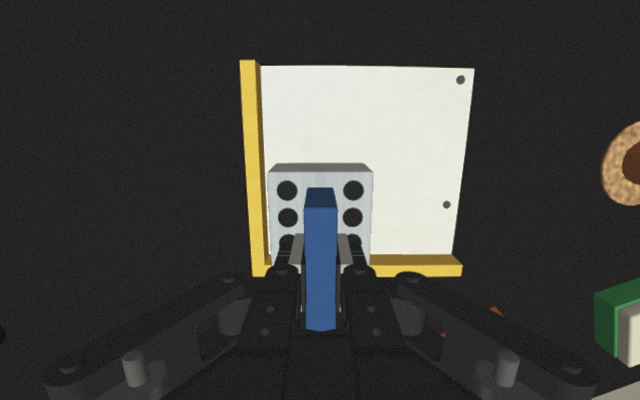

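```bash
python3 -m pendant '[[[0,0,0],[0,0,0.03],0],[[0,0,0],[0,0,0.06],0],[[0,0,0],[0,0,0.08],0],[[0,0,0],[0,0,0.086],0],[[0,0,0],[0,0,0.088],0],[[0,0,0],[0,0,0.088],0],[[0,0,0],[0,0,0.088],0]]'
python3 -c "
from h import *
p,r,s=tool();print(p,s['force'],s['torque'])"
```

```text
time: 11.9
eef_pos: [0.5464, -0.1754, 0.0558]
ee_rot: [0.002, 0.815, 0.58, 0.002]
force: [-0.1, -0.6, -4.8]
finger_gap: 0.152
[ 0.54641866 -0.17538363  0.05576938] [-0.12424268 -0.61509447 -4.76438102] [-0.01343262  0.00135492 -0.01073172]
```

```bash
python3 -m pendant '[[[0,0,0],[0,0,0.001],0],[[0,0,0],[0,0,0.002],0],[[0,0,0],[0,0,0.0025],0],[[0,0,0],[0,0,0.0025],0],[[0,0,0],[0,0,0.0025],0]]'
python3 -c "
from h import *
p,r,s=tool();print(p,r[:,2],s['force'],s['torque'])"
```

```text
time: 12.4
eef_pos: [0.5468, -0.1757, 0.0541]
ee_rot: [0.002, 0.815, 0.58, 0.002]
force: [-3.6, -0.6, 8.0]
finger_gap: 0.152
[ 0.54679699 -0.17567203  0.05412224] [ 0.00590765 -0.00109875 -0.99998195] [-3.56768603 -0.60798852  7.99062215] [0.08752945 0.73361871 0.01499994]
```

```bash
python3 -m pendant '[[[0,0,0],[-0.004,0.004,-0.0012],0],[[0,0,0],[-0.008,0.008,-0.0012],0],[[0,0,0],[-0.012,0.012,-0.0012],0],[[0,0,0],[-0.016,0.016,-0.0012],0],[[0,0,0],[-0.02,0.019,-0.0012],0],[[0,0,0],[-0.023,0.021,-0.0012],0],[[0,0,0],[-0.023,0.021,-0.0012],0],[[0,0,0],[-0.023,0.021,-0.0012],0]]'
cat > st.py <<'E'
from h import *
p,r,s=tool();ex=np.array([.9444,-.3289]);ey=np.array([.3289,.9444]);C=np.array([.590,-.2486]);f=s['force']
print(s['time'],'corner xy',((p[:2]-C)@ex).round(4),((p[:2]-C)@ey).round(4),'z',p[2].round(4),'tool ang',np.degrees(np.arctan2(r[1,0],r[0,0])).round(2),'toolz',r[:2,2].round(4),'F deck x,y,z',(f[:2]@ex).round(1),(f[:2]@ey).round(1),f[2].round(1),'T',s['torque'].round(2),s['finger_gap'])
E
python3 st.py
```

```text
time: 13.2
eef_pos: [0.559, -0.2042, 0.0554]
ee_rot: [0.002, 0.815, 0.58, 0.002]
force: [0.1, -0.0, -5.0]
finger_gap: 0.149
13.2 corner xy -0.0439 0.0318 z 0.0554 tool ang 70.85 toolz [ 0.0058 -0.0009] F deck x,y,z 0.1 0.0 -5.0 T [0.04 0.06 0.01] 0.14922337487573
```

```bash
python3 -m pendant '[[[0,0,0],[-0.001,0.001,0.001],0],[[0,0,0],[-0.003,0.003,0.001],0],[[0,0,0],[-0.004,0.004,0.001],0],[[0,0,0],[-0.005,0.005,0.001],0],[[0,0,0],[-0.005,0.005,0.001],0],[[0,0,0],[-0.005,0.005,0.001],0]]'; python3 st.py
```

```text
time: 13.8
eef_pos: [0.5618, -0.2077, 0.0543]
ee_rot: [0.0, 0.815, 0.58, 0.003]
force: [-5.5, 14.4, 1.3]
finger_gap: 0.151
13.8 corner xy -0.0401 0.0294 z 0.0543 tool ang 70.92 toolz [0.0047 0.0026] F deck x,y,z -9.9 11.8 1.3 T [ 3.53  1.05 -0.41] 0.15132340020128082
```

```bash
python3 -m pendant '[[[0,0,0],[-0.0028,0.0018,0],0],[[0,0,0],[-0.0034,0.0023,0],0],[[0,0,0],[-0.0036,0.0025,0],0],[[0,0,0],[-0.0036,0.0025,0],0],[[0,0,0],[-0.0036,0.0025,0],0],[[0,0,0],[-0.0036,0.0025,0],0]]'; python3 st.py
```

```text
time: 14.4
eef_pos: [0.5618, -0.2077, 0.0543]
ee_rot: [-0.003, 0.814, 0.581, 0.003]
force: [-14.5, 23.2, 10.8]
finger_gap: 0.149
14.4 corner xy -0.0401 0.0293 z 0.0543 tool ang 71.05 toolz [0.0016 0.0073] F deck x,y,z -21.3 17.2 10.8 T [ 4.95  2.82 -0.57] 0.1486594138422491
```

```bash
python3 -m pendant '[[[0,0,0],[-0.0033,0.0022,-0.0005],0],[[0,0,0],[-0.0033,0.0022,-0.0007],0],[[0,0,0],[-0.0033,0.0022,-0.0007],0],[[0,0,0],[-0.0033,0.0022,-0.0007],0],[[0,0,0],[-0.0033,0.0022,-0.0007],0],[[0,0,0],[-0.0033,0.0022,-0.0007],0]]'; python3 st.py; python3 - <<'E'
from m import *
a=[]
c=cam("wrist")
i,d=arm.grab_frame("wrist");j,dt=arm.grab_frame("top")
cv2.imwrite("pics/end.png",np.hstack([cv2.resize(i,(440,275)),cv2.resize(j[100:300,180:450],(360,275))]))
X=cloud(c,d); hsv=cv2.cvtColor(i,cv2.COLOR_BGR2HSV)
m=(d>0)&(abs(X[...,2]-.046)<.006)&(hsv[...,1]<60)&(hsv[...,2]>60)
pt=X[m]; A=np.c_[pt[:,:2],np.ones(len(pt))]; print("base-top plane",np.linalg.lstsq(A,pt[:,2],rcond=None)[0],len(pt),pt[:,2].mean())
T=cloud(cam("top"),dt); k=(abs(T[...,2]-.104)<.008)&(np.hypot(T[...,0]-.627,T[...,1]-.1455)<.05); print("bottle top",T[k].mean(0),k.sum())
E
python3 st.py
```

```text
time: 15.0
eef_pos: [0.5619, -0.2078, 0.0546]
ee_rot: [-0.005, 0.813, 0.582, 0.003]
force: [-7.7, 20.0, 0.7]
finger_gap: 0.145
15.0 corner xy -0.04 0.0292 z 0.0546 tool ang 71.14 toolz [-0.001   0.0119] F deck x,y,z -13.8 16.3 0.7 T [ 4.36  1.75 -0.71] 0.14474116097492856
base-top plane [0.00936271 0.00737126 0.04300284] 4632 0.04658597811881269
bottle top [0.62407182 0.14367587 0.10375041] 221
15.1 corner xy -0.04 0.0292 z 0.0546 tool ang 71.14 toolz [-0.001   0.0119] F deck x,y,z -15.0 15.0 0.4 T [ 4.44  1.78 -0.65] 0.14844331096004704
```

View pics/end.png

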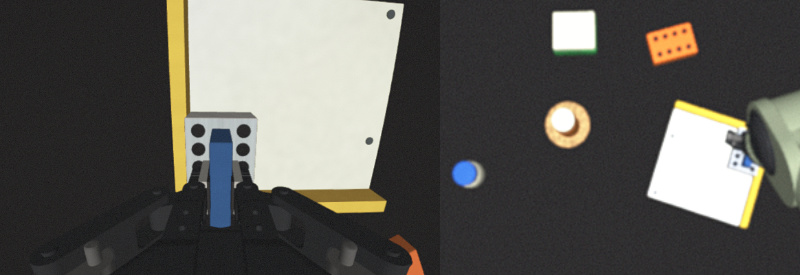

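```bash
python3 -c "
from rig import arm
print(arm.finish_job())"; python3 st.py
```

```text
the job is handed in; nothing more can be done
None
the job is handed in; nothing more can be done
```

The job is handed in at about 15.1 s: the bottle stands on the cork mat, and the block is held in the deck corner, pressed into both fences.

- **Bottle:** I set it down upright on the mat and let it go. Both cameras put its axis within about 3 mm of the mat's centre, and its top is at the height expected when standing. My mat position is the two camera readings averaged; they differed by 2–3 mm.
- **Block:** I gripped it by the fin at 80 N, lowered it onto the deck and slid it into the corner.
    - **Press:** the last readings at the tool were about 15 N towards each fence, with about 5 N of weight on the deck. These come from the wrist force, so I did not see the contact force on each fence directly.
    - **Position:** the tool was at about (-40, 29) mm in the corner frame. The block was at deck height within 1 mm, tilted about 0.012 rad and square to my measured fences within about 0.006 rad.
- **Bystanders:** in the last picture the rack, the tip box and the pot look unmoved. I did not measure them again.

No check failed. The one thing to know is that the press tilted the tool and block slightly, by about 0.01 rad, which is well inside the limit.

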